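# Set the board vice to the gauge clip

### The job

Set the opening of the board vice for the next job: lay a fingertip on the knurled adjuster wheel at the end of its screw and roll the wheel, in as many strokes as it takes, closing the gap between the jaws until the pointer on the sliding jaw stands in the notch of the gauge clip on the scale, then take the hand away. Work by touch on the wheel alone: do not grip the wheel between the fingers, do not push the jaw or the pointer, and leave the transformer, the capacitor and the small circuit board beside the vice where they are.

Things in the scene. Friction and masses are not known exactly. Their poses are not given: they have to be found in the camera images.
- board_vice: Board vice screwed to the bench: dark base rail 70 x 190 mm, 12 mm high; end plates 62 mm wide, 55 mm high; two guide rods, a fixed jaw at the +y end, a sliding jaw, jaw tops 73 mm high. Origin: on the bench under its middle; its y axis runs along the screw from the wheel to the fixed jaw, z up; its -x side, with the scale, faces the robot. End plate by the wheel: y -85 to -73 mm.
- wheel_centre (a point): Centre of the knurled metal adjuster wheel, 48 mm in diameter, 18 mm wide, on the -y end of the vice, axis along the vice's y, 35 mm above the bench, 98.5 mm from the vice's origin. The wheel's inner face is 4.5 mm clear of the end plate; the space over it and beyond its outer face is free. It turns endlessly, stays where left, and needs 1 to 3 N at the rim.
- wheel_top (a point): Highest point of the wheel's rim, in the middle of its width, fixed to the vice: 59 mm above the bench, 4 mm higher than the end plate. Driving the rim here towards the vice's +x closes the sliding jaw (moves it to the vice's +y): 3.2 mm a radian, 2 mm for 15 mm rolled at the rim. Driving it to -x opens the jaw again.
- board_vice_jaw: Sliding jaw with its pointer: upright plate 60 mm wide (along the vice's x), top 73 mm high. The origin is off the part: at the vice's origin when the jaw is shut, displaced to the vice's -y as it opens (58 mm at most). Only the wheel may move it. It starts 49 to 57 mm open and must close 9 to 28 mm to reach the mark.
- pointer_tip (a point): Lower tip of the bright steel pointer, a tapering blade 2 mm wide at its tip that hangs from the front (-x) end of the sliding jaw over the scale and moves with the jaw. Tip 20.5 mm above the bench, 35 mm to the vice's -x side.
- gauge_notch (a point): Middle of the 5 mm wide notch in the upper edge of the gauge clip, a dark steel saddle 20 mm wide (along the vice's y), 18 mm high, fixed over the front edge of the vice's base. Axes parallel to the vice's. Its place along the vice varies. The jaw is set when the pointer's tip is level with this point along the vice's y.
- transformer: Loose small mains transformer, 44 x 66 x 40 mm, in front of the vice; origin at the centre of its underside. To be left alone.
- capacitor: Loose black electrolytic capacitor, 18 mm diameter, 32 mm high, standing behind the vice; origin at the centre of its underside. To be left alone.
- adapter_board: Loose small blue circuit board, 42 x 62 x 8 mm, lying behind the vice; origin at the centre of its underside. To be left alone.
- under_lamp_arm (a point): Point on the bench right below the magnifier lamp's thin straight arm, a fixed thing to keep clear of. The arm runs level, 0.61 m above the bench, over the points (0.33, -0.25) and (1.00, 0.29) m; the lamp's round head, 0.21 m wide, is centred over (0.22, -0.40) m, 0.47 to 0.53 m above the bench. A hand that crosses from the right must pass over both, 0.7 m or higher.

How it is judged:
By the outcome, as a careful person would: the job done as asked, in the order asked, and still so for the second after the job is handed in, with the robot touching nothing.
It also fails if it takes over 70 s, if anything falls off the work surface, if the arm or the gripper's body presses on something with over 40 N, if the wrist force passes 120 N, or if a joint passes its speed limit or range.

### The arm

A 6-joint arm with a two-finger parallel gripper is mounted at the origin on a cart in front of the work surface, level with it; the furniture and walls round the work are solid. World frame = base frame: x ahead of the robot, y to its left, z up, the work surface at z = 0. Lengths are in m, angles in rad, forces in N, time in s.
With the tool pointing down it reaches from about 0.275 to 0.85 m from the base axis. Payload 19 kg.
Tool frame: the origin (TCP) lies at the very end of the fingers, on their centre line; the grasp point (between the pads) lies 19 mm behind it; z points along the fingers, y is the line along which they close (so a half turn about z gives the same grasp; the last joint's range is limited). The gripper opens to 85 mm and grips with 20 to 120 N. Pads are 22 mm wide; open, the fingers measure 114 mm over their backs; the gripper's body (76 mm by 85 mm) begins 54 mm behind the grasp point. The pads swing forward as they close: fully open they stand 13 mm farther back than shut.
Start: joints at [1.118, 0.15, 1.437, -0, 1.554, -0.134], TCP at [0.18, 0.546, 0.231] pointing down, gripper open.
Joint ranges: [-2.8, 2.8], [-0.68, 2.1], [0.12, 2.68], [-1.39, 4.53], [0.16, 2.79], [-2.81, 2.81]. Speed limits (rad/s): [1.89, 1.89, 2.22, 3.01, 3.01, 3.01].

### API

Orientations are given as a 3x3 rotation matrix whose columns are the frame's x, y, z axes.
In Python, from cell import env gives the robot as it stands.
- The arm moves only by the tool apply_moves, never from a script. Its argument "moves" is one flat list of numbers, 7 for each row, row after row: the shift along the tool's x, y, z in mm, then the turn, a rotation vector about the tool's x, y, z in degrees, then the opening, from 0 (shut) to 1 (fully open). In form: [x, y, z, ax, ay, az, fingers, x, y, z, ax, ay, az, fingers, ...]. A call has 1 to 5 rows; each row shifts and turns the commanded pose from where the row before left it, along the tool's axes as they then stand; what a row does not reach is not made up. A row lasts 1/12 s, in which the tool goes at most 41.7 mm and 7.16 degrees, less where a joint would pass 70% of its speed; a pose out of reach is approached as far as the arm can. A call with a gripper value outside its range is refused whole. The fingers move at their own pace and stop on an object; the grip force is fixed at half the most. Time passes only in rows, so rows that do not move let the fingers close. It gives the time, the measured TCP pose, the force, the opening and the grip force at its end, in the units of the state.
- env.get_state(): the state, without advancing time (a new reading comes with each control period).
- env.capture(name): name is "scene" or "top" or "wrist"; returns a dict with "frame" (384x512x3 uint8, red, green, blue), "range_z" (384x512 float32, m along the optical axis (not along the pixel's ray), 0 where there is no reading), "mtx" (3x3 intrinsics, pixels), "T" (4x4, takes a point from camera to world coordinates); the wrist camera has in their place "hand_eye" (4x4, takes a point from camera to tool coordinates, whose origin is the TCP and whose axes are the flange's). Camera axes: x right, y down, z forward; pixel columns grow to the right and rows downward; lengths in m; the calibration is good to about 2 mm. A picture is of the moment at which its call begins: read the wrist's pose just before it.
- env.job_done(): hands the job in; it is judged then, once.
Trained networks look in the newest picture that a camera, given by its name, has taken for a name from the list of things; names that differ only in an ending like _2 or _b are one class to them, and where a whole thing is asked for, a point or a joint stands for the part that bears it (a point fixed in the world has none). Each returns a list of dicts, best first, with "conf" (0 to 1); they miss things now and then, are a little off and sometimes report something else, mostly with a low value. They report only what shows in the picture. A call takes as long as a camera call.
- env.recognise(camera, thing): "pixel" ([column, row] in pixels, amid what is visible of it).
The state is a dict: "time": time; "q": joint angles; "dq": joint speeds; "joint_torque": joint torques, N m; "tcp_pos": TCP position; "eef_rot": TCP orientation; "wrist_force": force on the tool from outside, world axes, zero at the start; "ft_torque": the same for the moment, N m; "width": opening from 0.0 (shut) to 1.0 (fully open); "gripper_force": force on a finger pad.
Only numpy, scipy, OpenCV 4.12 (cv2) and the standard library are available. Lean on these libraries where they do the work, as an engineer would, in place of code of your own. Each camera call takes 0.05 s, during which the arm holds its last target. There are 200 camera calls.

## Working session

There is one attempt and no reset: what is moved stays moved. The work goes in short steps, Python scripts to look and compute and a tool call to move; the robot and the scene stay as the last step left them, time stands still between calls to the robot, and variables do not carry over. Pictures are saved under pics/ and viewed, at most 10 in all, crops included, and the job is handed in when it is done.

Besides the shell and the picture viewer there is one more tool, called after "Emit:" as name(argument=value, ...) on one line, values as JSON. apply_moves: Moves the arm, as the interface text tells. Its arguments: {"type":"object","properties":{"moves":{"type":"array"}},"required":["moves"]}

```bash
mkdir -p pics; cat > h.py <<'E'
from cell import env
import numpy as np, cv2
def px2w(c,u,v,T=None,z=None):
    T=c["T"] if T is None else T
    K=c["mtx"]; r=np.array([(u-K[0,2])/K[0,0],(v-K[1,2])/K[1,1],1])
    if z is None:
        d=c["range_z"][int(v)-1:int(v)+2,int(u)-1:int(u)+2]; d=np.median(d[d>0]) if (d>0).any() else 0
        return (T@np.r_[r*d,1])[:3]
    o=T[:3,3]; w=T[:3,:3]@r
    return o+w*(z-o[2])/w[2]
E
python3 - <<'E'
from h import *
np.set_printoptions(precision=4,suppress=True)
ims=[]
for n in("scene","top"):
    c=env.capture(n); im=c["frame"][:,:,::-1].copy()
    print(n,c["T"][:3,3],c["mtx"][0,0])
    for t in["board_vice","wheel_centre","wheel_top","board_vice_jaw","pointer_tip","gauge_notch","transformer","capacitor","adapter_board"]:
        for r in env.recognise(n,t)[:1]:
            u,v=r["pixel"]; print(n,t,np.round([u,v],1),round(r["conf"],2),px2w(c,u,v))
    cv2.imwrite(f"pics/{n}.png",cv2.resize(im,None,fx=1.5,fy=1.5))
print(env.get_state())
E
```

```text
scene [ 0.0515 -0.2225  0.6644] 443.9421563771432
scene board_vice [226.4 177.5] 0.89 [0.5228 0.2164 0.0403]
scene wheel_centre [262.1 197.4] 0.96 [0.5185 0.1218 0.0494]
scene wheel_top [225.2 179.1] 0.89 [0.5187 0.216  0.0391]
scene board_vice_jaw [226.3 176.2] 0.31 [0.5217 0.2155 0.0453]
scene pointer_tip [219.  178.7] 0.48 [0.5039 0.2189 0.0495]
scene gauge_notch [212.  191.8] 0.46 [0.4954 0.2328 0.0098]
scene transformer [172.1 186.5] 0.73 [0.4362 0.2834 0.0387]
scene capacitor [268.3 172. ] 0.51 [0.5972 0.1666 0.0314]
scene adapter_board [236.5 152.6] 0.48 [0.625  0.2772 0.0046]
top [0.3887 0.1567 0.9265] 400.3641441624437
top board_vice [211.9 182.8] 0.96 [0.5419 0.2342 0.0121]
top wheel_centre [258.  182.6] 0.67 [0.5339 0.1292 0.0591]
top wheel_top [213.6 185.7] 0.58 [0.5253 0.2253 0.0735]
top board_vice_jaw [216.8 180.8] 0.48 [0.5362 0.2186 0.0718]
top gauge_notch [212.5 199.8] 0.5 [0.502  0.2323 0.0151]
top transformer [181.4 223.1] 0.92 [0.4478 0.2984 0.0385]
top capacitor [242.8 160.8] 0.52 [0.5906 0.1626 0.0254]
top adapter_board [195.6 152.4] 0.59 [0.6154 0.2733 0.0067]
{'time': 1.0, 'q': array([ 1.118 ,  0.1505,  1.4374,  0.    ,  1.5538, -0.134 ]), 'dq': array([ 0.    ,  0.0002, -0.0004,  0.0007, -0.0021,  0.0023]), 'joint_torque': array([  0.002 , -71.2816, -57.1035,  -0.0001,   0.0016,   0.0001]), 'tcp_pos': array([0.1802, 0.546 , 0.2313]), 'eef_rot': array([[-0.9496,  0.3134, -0.    ],
       [ 0.3134,  0.9496, -0.    ],
       [ 0.    , -0.    , -1.    ]]), 'wrist_force': array([-0.168 , -0.1952, -0.0185]), 'ft_torque': array([-0.0131, -0.0042,  0.0135]), 'gripper_force': 0.0, 'width': 1.002783040109197}
```

```bash
python3 - <<'E'
import cv2,numpy as np
s=cv2.imread("pics/scene.png");t=cv2.imread("pics/top.png")
a=s[180:330,210:430];b=t[200:350,240:420]
f=lambda x:cv2.resize(x,(400,int(400*x.shape[0]/x.shape[1])),interpolation=cv2.INTER_CUBIC)
a,b=f(a),f(b);H=max(len(a),len(b));o=np.zeros((H,800,3),np.uint8);o[:len(a),:400]=a;o[:len(b),400:]=b
cv2.imwrite("pics/c1.png",o)
E
```

```text
(no output)
```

View pics/c1.png

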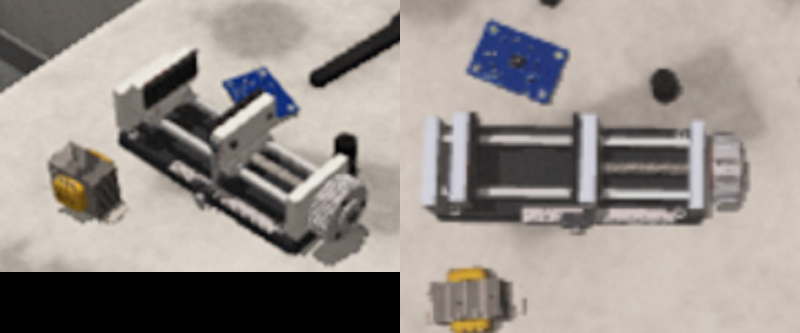

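View pics/scene.png

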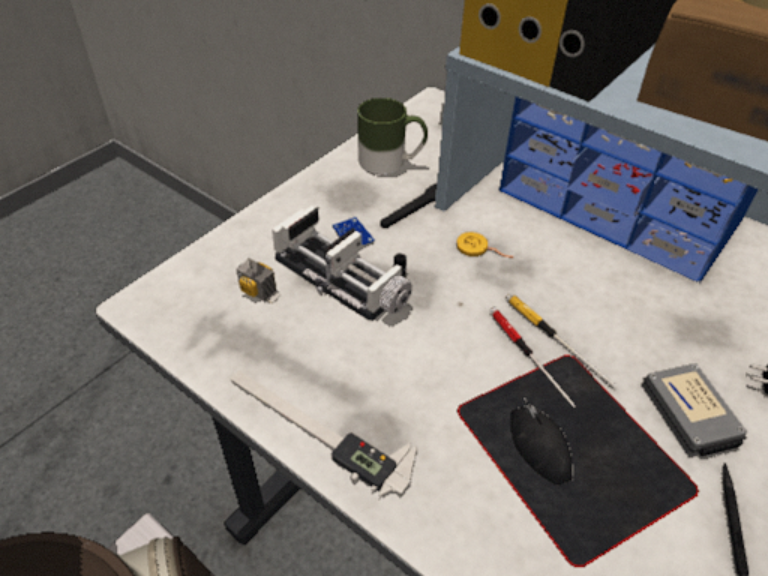

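Emit:
apply_moves(moves=[-30,-20,-4,0,0,0,0,-30,-20,-4,0,0,0,0,-30,-20,-4,0,0,0,0,-30,-20,-4,0,0,0,0,-30,-20,-4,0,0,0,0])

```text
time: 1.42
tcp_pos: [0.2919, 0.4026, 0.2515]
eef_rot: [[-0.95, 0.313, 0.0], [0.313, 0.95, 0.0], [-0.0, 0.0, -1.0]]
wrist_force: [0.7, 0.9, 0.9]
width: 0.302
gripper_force: 0.0
```

Emit:
apply_moves(moves=[-30,-20,-4,0,0,0,0,-30,-20,-4,0,0,0,0,-30,-20,-4,0,0,0,0,-30,-20,-4,0,0,0,0,-30,-20,-4,0,0,0,0])

```text
time: 1.83
tcp_pos: [0.4031, 0.2605, 0.2717]
eef_rot: [[-0.95, 0.313, 0.0], [0.313, 0.95, 0.0], [-0.0, 0.0, -1.0]]
wrist_force: [0.7, 0.6, -0.2]
width: 0.001
gripper_force: 0.0
```

Emit:
apply_moves(moves=[-30,-20,-4,0,0,7,0,0,0,0,0,0,7,0,0,0,0,0,0,7,0,0,0,0,0,0,7,0,0,0,0,0,0,7,0])

```text
time: 2.25
tcp_pos: [0.4248, 0.2333, 0.2753]
eef_rot: [[-0.593, 0.805, 0.0], [0.805, 0.593, -0.0], [-0.0, -0.0, -1.0]]
wrist_force: [1.4, 0.1, -0.4]
width: -0.002
gripper_force: 0.0
```

Emit:
apply_moves(moves=[0,0,0,0,0,7,0,0,0,0,0,0,7,0,0,0,0,0,0,7,0,0,0,0,0,0,7,0,0,0,0,0,0,7,0])

```text
time: 2.67
tcp_pos: [0.4246, 0.2336, 0.2754]
eef_rot: [[-0.024, 1.0, 0.0], [1.0, 0.024, -0.0], [-0.0, 0.0, -1.0]]
wrist_force: [-0.2, -0.1, -0.4]
width: 0.001
gripper_force: 0.0
```

```bash
cat >> h.py <<'E'
def wrist():
    s=env.get_state(); W=np.eye(4); W[:3,:3]=s["eef_rot"]; W[:3,3]=s["tcp_pos"]
    c=env.capture("wrist"); c["T"]=W@c["hand_eye"]; return c,s
E
python3 - <<'E'
from h import *
np.set_printoptions(precision=4,suppress=True)
c,s=wrist(); print(c["hand_eye"],c["mtx"][0,0],s["tcp_pos"])
for t,z in[("wheel_centre",None),("wheel_top",.059),("pointer_tip",.0205),("gauge_notch",.018),("board_vice_jaw",None)]:
    for r in env.recognise("wrist",t)[:2]:
        u,v=r["pixel"]; print(t,np.round([u,v],1),round(r["conf"],2),px2w(c,u,v,z=z))
np.savez("w1.npz",**c)
cv2.imwrite("pics/w1.png",cv2.resize(c["frame"][:,:,::-1],None,fx=1.5,fy=1.5))
E
```

```text
[[ 0.     -0.9527 -0.3039  0.078 ]
 [ 1.     -0.0002  0.0006 -0.0002]
 [-0.0007 -0.3039  0.9527 -0.142 ]
 [ 0.      0.      0.      1.    ]] 294.3209220888706 [0.4246 0.2336 0.2754]
wheel_centre [329.4 232.2] 0.81 [0.527  0.1354 0.0566]
wheel_top [336.6 154.6] 0.72 [0.5246 0.2423 0.059 ]
gauge_notch [338.1 156.1] 0.53 [0.5385 0.2323 0.018 ]
gauge_notch [310.8 155.4] 0.45 [0.5008 0.2324 0.018 ]
board_vice_jaw [343.3 170. ] 0.61 [0.5311 0.2261 0.0717]
```

View pics/w1.png

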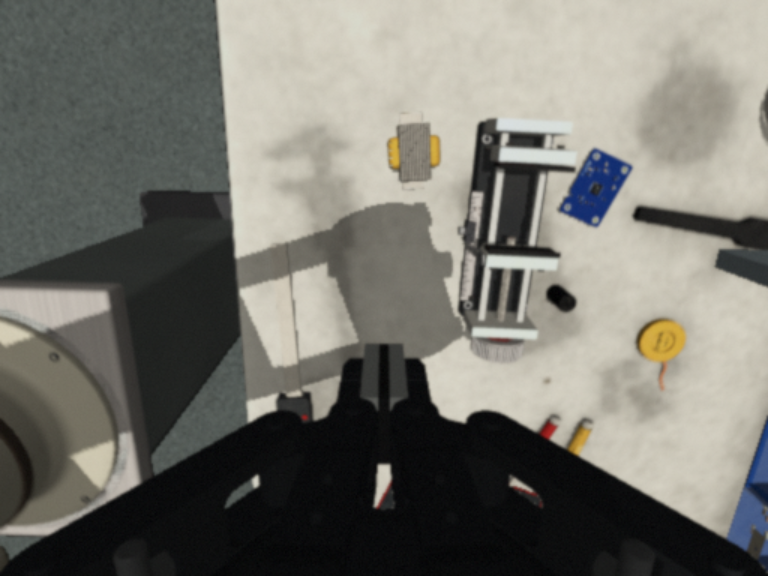

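```bash
cat >> h.py <<'E'
def cloud(c):
    K=c["mtx"];z=c["range_z"];v,u=np.indices(z.shape)
    P=np.stack([(u-K[0,2])/K[0,0]*z,(v-K[1,2])/K[1,1]*z,z],-1)@c["T"][:3,:3].T+c["T"][:3,3]
    P[z==0]=np.nan; return P
def vice(c,tag=""):
    P=cloud(c).reshape(-1,3)
    m=(abs(P[:,0]-.53)<.06)&(P[:,1]>.08)&(P[:,1]<.36)
    P=P[m]
    J=P[(P[:,2]>.066)&(P[:,2]<.08)]
    E=P[(P[:,2]>.050)&(P[:,2]<.062)]
    for n,Q,rng in(("fixed",J,(.285,.36)),("all jaw tops",J,(.1,.36)),("wheel+plate",E,(.09,.175))):
        q=Q[(Q[:,1]>rng[0])&(Q[:,1]<rng[1])]
        if len(q)>5: print(tag,n,len(q),"z",np.median(q[:,2]).round(4),[np.round(a,4) for a in cv2.minAreaRect(q[:,:2].astype(np.float32))])
    h,e=np.histogram(J[:,1],np.arange(.1,.36,.005)); print([(round(a,3),b) for a,b in zip(e,h) if b])
    h,e=np.histogram(E[:,1],np.arange(.08,.2,.005)); print([(round(a,3),b) for a,b in zip(e,h) if b])
E
python3 - <<'E'
from h import *
vice(dict(np.load("w1.npz")),"w"); vice(env.capture("top"),"t")
E
```

```text
w fixed 697 z 0.0718 [array([0.5389, 0.3014]), array([0.0159, 0.0593]), np.float64(88.8286)]
w all jaw tops 1323 z 0.0717 [array([0.5369, 0.2625]), array([0.0941, 0.0608]), np.float64(88.16)]
w wheel+plate 664 z 0.0539 [array([0.5353, 0.1387]), array([0.0336, 0.059 ]), np.float64(88.6041)]
[(np.float64(0.215), np.int64(165)), (np.float64(0.22), np.int64(203)), (np.float64(0.225), np.int64(179)), (np.float64(0.23), np.int64(79)), (np.float64(0.29), np.int64(66)), (np.float64(0.295), np.int64(187)), (np.float64(0.3), np.int64(243)), (np.float64(0.305), np.int64(201))]
[(np.float64(0.12), np.int64(41)), (np.float64(0.125), np.int64(88)), (np.float64(0.13), np.int64(91)), (np.float64(0.135), np.int64(117)), (np.float64(0.14), np.int64(10)), (np.float64(0.145), np.int64(132)), (np.float64(0.15), np.int64(170)), (np.float64(0.155), np.int64(15))]
t wheel+plate 151 z 0.0562 [array([0.5411, 0.1324]), array([0.0532, 0.0245]), np.float64(18.0589)]
[]
[(np.float64(0.12), np.int64(33)), (np.float64(0.125), np.int64(34)), (np.float64(0.13), np.int64(34)), (np.float64(0.135), np.int64(32)), (np.float64(0.14), np.int64(3)), (np.float64(0.145), np.int64(12)), (np.float64(0.15), np.int64(3))]
```

Emit:
apply_moves(moves=[0,0,0,0,0,2.8,0,-26,25,15,0,0,0,0,-26,25,15,0,0,0,0,-26,25,15,0,0,0,0,-25,25,15,0,0,0,0])

```text
time: 3.43
tcp_pos: [0.5236, 0.1275, 0.2148]
eef_rot: [[0.016, 1.0, 0.001], [1.0, -0.016, -0.0], [-0.0, 0.001, -1.0]]
wrist_force: [1.1, 0.1, 0.4]
width: -0.001
gripper_force: 0.0
```

Emit:
apply_moves(moves=[0,0,30,0,0,0,0,0,0,30,0,0,0,0,0,0,30,0,0,0,0,0,0,25,0,0,0,0,0,0,0,0,0,0,0])

```text
time: 3.85
tcp_pos: [0.5204, 0.1284, 0.0956]
eef_rot: [[0.017, 1.0, -0.007], [1.0, -0.017, -0.001], [-0.001, -0.007, -1.0]]
wrist_force: [-1.3, -0.5, -1.3]
width: -0.002
gripper_force: 0.0
```

```bash
python3 - <<'E'
from h import *
np.set_printoptions(precision=4,suppress=True)
c,s=wrist(); print(s["tcp_pos"],s["eef_rot"],s["wrist_force"])
for t,z in[("wheel_centre",None),("wheel_top",.059),("pointer_tip",.0205),("gauge_notch",.018),("board_vice_jaw",None)]:
    for r in env.recognise("wrist",t)[:2]:
        u,v=r["pixel"]; print(t,np.round([u,v],1),round(r["conf"],2),px2w(c,u,v,z=z))
np.savez("w2.npz",**c); vice(c)
cv2.imwrite("pics/w2.png",cv2.resize(c["frame"][:,:,::-1],None,fx=1.5,fy=1.5))
E
```

```text
[0.5204 0.1284 0.0956] [[ 0.017   0.9998 -0.007 ]
 [ 0.9999 -0.017  -0.0008]
 [-0.0009 -0.007  -1.    ]] [-1.2701 -0.5313 -1.3182]
wheel_centre [276.9 206.4] 0.84 [0.5341 0.1363 0.0589]
wheel_top [278.7 100.1] 0.66 [0.5348 0.2025 0.059 ]
pointer_tip [225.3  64.3] 0.5 [0.5008 0.2257 0.0205]
gauge_notch [227.4  50.7] 0.51 [0.5024 0.2345 0.018 ]
board_vice_jaw [281.6  61.3] 0.59 [0.5353 0.2222 0.0712]
 all jaw tops 3829 z 0.0716 [array([0.5357, 0.2236]), array([0.0159, 0.0608]), np.float64(89.0521)]
 wheel+plate 2708 z 0.0538 [array([0.5353, 0.1385]), array([0.0333, 0.0588]), np.float64(88.6665)]
[(np.float64(0.215), np.int64(1094)), (np.float64(0.22), np.int64(1192)), (np.float64(0.225), np.int64(1184)), (np.float64(0.23), np.int64(359))]
[(np.float64(0.12), np.int64(150)), (np.float64(0.125), np.int64(368)), (np.float64(0.13), np.int64(372)), (np.float64(0.135), np.int64(485)), (np.float64(0.14), np.int64(46)), (np.float64(0.145), np.int64(533)), (np.float64(0.15), np.int64(714)), (np.float64(0.155), np.int64(40))]
```

View pics/w2.png

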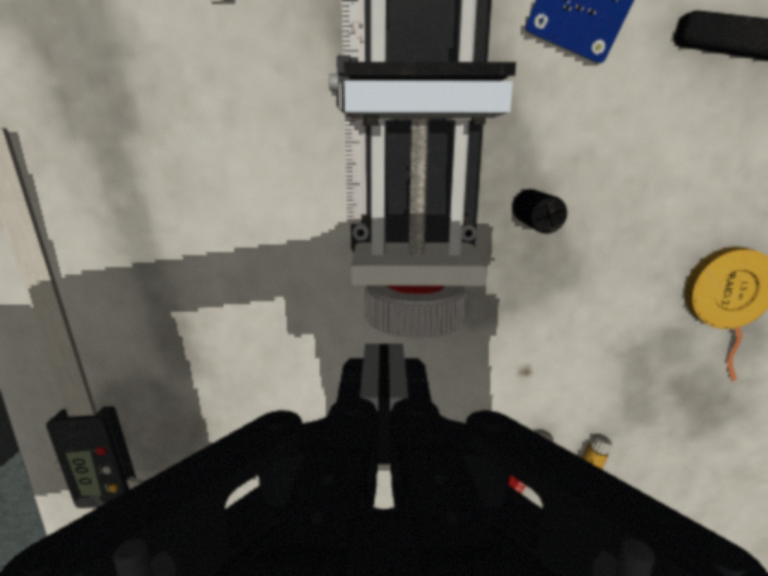

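Emit:
apply_moves(moves=[0,0,12,0,-0.4,0,0,0,0,12,0,0,0,0,0,0,12,0,0,0,0,0,0,0,0,0,0,0,0,0,0,0,0,0,0])

```text
time: 4.57
tcp_pos: [0.5221, 0.1286, 0.0632]
eef_rot: [[0.019, 1.0, -0.002], [1.0, -0.019, -0.007], [-0.007, -0.002, -1.0]]
wrist_force: [0.3, -0.4, 0.7]
width: -0.003
gripper_force: 0.0
```

Emit:
apply_moves(moves=[0,3,1,0,0,0,0,0,3,0.5,0,0,0,0,0,3,0.5,0,0,0,0,0,3,0,0,0,0,0])

```text
time: 4.9
tcp_pos: [0.5353, 0.1284, 0.0625]
eef_rot: [[0.019, 1.0, 0.0], [1.0, -0.019, -0.007], [-0.007, 0.0, -1.0]]
wrist_force: [-0.0, -0.4, 0.3]
width: -0.001
gripper_force: 0.0
```

Emit:
apply_moves(moves=[0,-8,-1,0,0,0,0,0,-7,0,0,0,0,0,0,0,2,0,0,0,0,0,0,2,0,0,0,0,0,0,0,0,0,0,0])

```text
time: 5.32
tcp_pos: [0.5194, 0.1287, 0.059]
eef_rot: [[0.018, 1.0, -0.0], [1.0, -0.018, -0.007], [-0.007, -0.0, -1.0]]
wrist_force: [0.5, -0.6, 0.6]
width: -0.001
gripper_force: 0.0
```

Emit:
apply_moves(moves=[0,0,1,0,0,0,0,0,0,0,0,0,0,0])

```text
time: 5.48
tcp_pos: [0.5198, 0.1286, 0.0581]
eef_rot: [[0.019, 1.0, -0.0], [1.0, -0.019, -0.007], [-0.007, -0.0, -1.0]]
wrist_force: [-0.1, -0.7, 0.0]
width: -0.001
gripper_force: 0.0
```

Emit:
apply_moves(moves=[0,3,0.5,0,0,0,0,0,3,0,0,0,0,0,0,3,0,0,0,0,0])

```text
time: 5.73
tcp_pos: [0.5294, 0.1284, 0.0587]
eef_rot: [[0.019, 1.0, 0.001], [1.0, -0.019, -0.007], [-0.007, 0.001, -1.0]]
wrist_force: [-2.3, -1.8, 13.6]
width: -0.001
gripper_force: 6.6
```

Emit:
apply_moves(moves=[0,4,0,0,0,0,0,0,4,0,0,0,0,0,0,4,0,0,0,0,0,0,4,0.5,0,0,0,0])

```text
time: 6.07
tcp_pos: [0.5458, 0.1282, 0.0583]
eef_rot: [[0.019, 1.0, 0.002], [1.0, -0.019, -0.007], [-0.007, 0.002, -1.0]]
wrist_force: [-0.9, -0.9, 9.1]
width: -0.003
gripper_force: 4.4
```

```bash
python3 - <<'E'
from h import *
np.set_printoptions(precision=4,suppress=True)
c,s=wrist(); print(s["tcp_pos"],s["wrist_force"])
for t,z in[("pointer_tip",.0205),("gauge_notch",.018)]:
    for r in env.recognise("wrist",t)[:2]:
        u,v=r["pixel"]; print(t,np.round([u,v],1),round(r["conf"],2),px2w(c,u,v,z=z))
vice(c); np.savez("w3.npz",**c)
w=c["frame"][:130,150:300,::-1]
s=env.capture("scene")["frame"][130:230,170:300,::-1]
a=cv2.resize(w,(520,450),interpolation=cv2.INTER_CUBIC); b=cv2.resize(s,(280,215),interpolation=cv2.INTER_CUBIC)
o=np.zeros((450,800,3),np.uint8);o[:,:520]=a;o[:215,520:]=b;cv2.imwrite("pics/w3.png",o)
E
```

```text
[0.5458 0.1282 0.0583] [-0.9471 -0.8993  9.1261]
pointer_tip [153.7  46. ] 0.53 [0.4913 0.232  0.0205]
pointer_tip [334.9 145.8] 0.48 [0.5953 0.1745 0.0205]
 all jaw tops 7694 z 0.0716 [array([0.5347, 0.1849]), array([0.1002, 0.061 ]), np.float64(88.5861)]
 wheel+plate 3219 z 0.0534 [array([0.5353, 0.1387]), array([0.0333, 0.059 ]), np.float64(88.8773)]
[(np.float64(0.13), np.int64(47)), (np.float64(0.135), np.int64(685)), (np.float64(0.14), np.int64(21)), (np.float64(0.215), np.int64(613)), (np.float64(0.22), np.int64(2041)), (np.float64(0.225), np.int64(1829)), (np.float64(0.23), np.int64(2442)), (np.float64(0.235), np.int64(16))]
[(np.float64(0.12), np.int64(59)), (np.float64(0.125), np.int64(179)), (np.float64(0.13), np.int64(275)), (np.float64(0.135), np.int64(647)), (np.float64(0.14), np.int64(115)), (np.float64(0.145), np.int64(767)), (np.float64(0.15), np.int64(1087)), (np.float64(0.155), np.int64(90))]
```

View pics/w3.png

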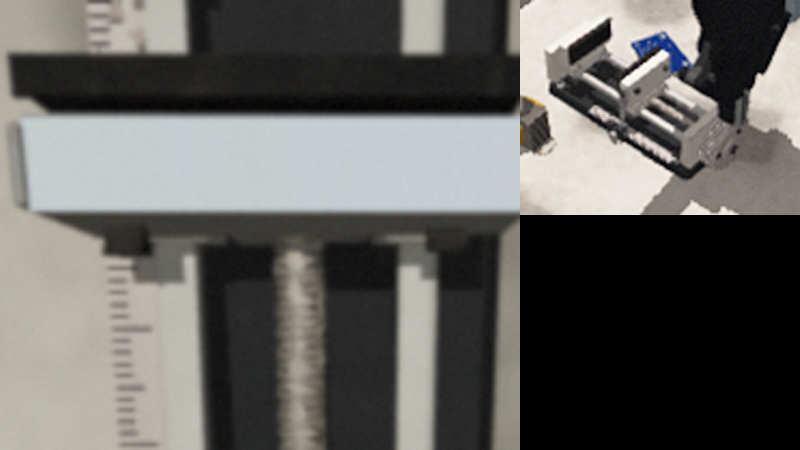

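```bash
python3 - <<'E'
from h import *
c=np.load("w1.npz"); w=c["frame"][125:215,290:380,::-1]; w2=np.load("w2.npz")["frame"][20:110,200:290,::-1]
s=cv2.resize(cv2.imread("pics/scene.png"),(512,384),interpolation=cv2.INTER_AREA)[155:215,185:245]
f=lambda x,n:cv2.resize(x,(n,n),interpolation=cv2.INTER_CUBIC)
o=np.hstack([f(w,400),f(s,400)]);cv2.imwrite("pics/c2.png",o)
E
```

```text
(no output)
```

View pics/c2.png

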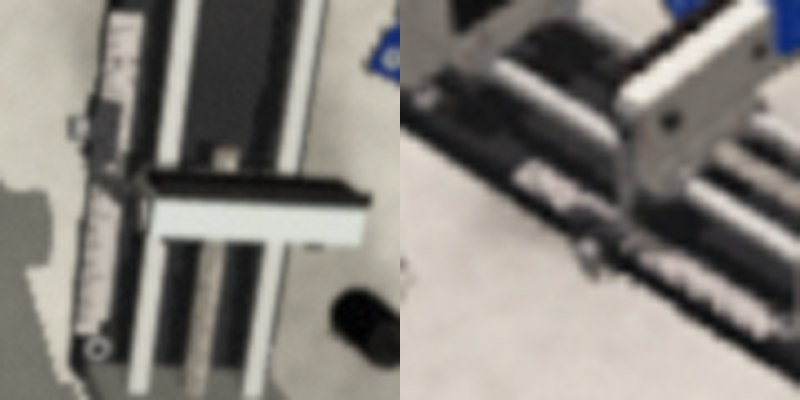

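Emit:
apply_moves(moves=[0,0,-6,0,0,0,0,0,-13,0,0,0,0,0,0,-14,0,0,0,0,0,0,0,3,0,0,0,0,0,0,2.5,0,0,0,0])

```text
time: 6.68
tcp_pos: [0.5178, 0.1287, 0.058]
eef_rot: [[0.018, 1.0, 0.0], [1.0, -0.018, -0.007], [-0.007, 0.0, -1.0]]
wrist_force: [0.7, -0.6, 0.3]
width: -0.001
gripper_force: 0.0
```

Emit:
apply_moves(moves=[0,5,0,0,0,0,0,0,5,0,0,0,0,0,0,5,0,0,0,0,0,0,5,0,0,0,0,0,0,5,0,0,0,0,0])

```text
time: 7.1
tcp_pos: [0.5444, 0.1282, 0.0586]
eef_rot: [[0.019, 1.0, 0.001], [1.0, -0.019, -0.007], [-0.007, 0.001, -1.0]]
wrist_force: [-1.5, 0.2, 6.7]
width: 0.001
gripper_force: 2.8
```

Emit:
apply_moves(moves=[0,3,0.5,0,0,0,0])

```text
time: 7.18
tcp_pos: [0.5475, 0.1281, 0.0579]
eef_rot: [[0.019, 1.0, 0.001], [1.0, -0.019, -0.007], [-0.007, 0.001, -1.0]]
wrist_force: [-1.1, 0.6, 7.5]
width: 0.0
gripper_force: 3.4
```

Emit:
apply_moves(moves=[0,0,-25,0,0,0,0,0,0,-25,0,0,0,0,20,-20,0,0,0,0,0,25,-25,0,0,0,0,0,25,-25,0,0,0,0,0])

```text
time: 7.6
tcp_pos: [0.4774, 0.2002, 0.107]
eef_rot: [[0.02, 1.0, 0.0], [1.0, -0.02, -0.007], [-0.007, 0.001, -1.0]]
wrist_force: [-0.1, 0.7, -0.2]
width: 0.001
gripper_force: 0.0
```

Emit:
apply_moves(moves=[25,-25,0,0,0,0,0,10,-5,0,0,0,0,0,0,0,0,0,0,0,0])

```text
time: 7.85
tcp_pos: [0.4472, 0.2373, 0.1068]
eef_rot: [[0.016, 1.0, 0.0], [1.0, -0.016, -0.007], [-0.007, 0.0, -1.0]]
wrist_force: [1.1, 0.9, 0.0]
width: -0.001
gripper_force: 0.0
```

```bash
cat > look.py <<'E'
from h import *
import sys
np.set_printoptions(precision=4,suppress=True)
c,s=wrist(); print(s["tcp_pos"],s["wrist_force"],s["time"])
for t,z in[("pointer_tip",.0205),("gauge_notch",.018)]:
    for r in env.recognise("wrist",t)[:2]:
        u,v=r["pixel"]; print(t,np.round([u,v],1),round(r["conf"],2),px2w(c,u,v,z=z))
np.savez(sys.argv[1]+".npz",**c)
K=c["mtx"];q=np.linalg.inv(c["T"])@np.array([.503,.228,.02,1]);p=(K@q[:3])/q[2]
x0,y0=max(int(p[0])-50,0),max(int(p[1])-50,0);print("crop",x0,y0)
cv2.imwrite("pics/"+sys.argv[1]+".png",cv2.resize(c["frame"][y0:y0+100,x0:x0+100,::-1],(600,600),interpolation=cv2.INTER_CUBIC))
E
python3 look.py s1
```

```text
[0.4472 0.2373 0.1068] [1.1259 0.9343 0.0448] 7.85
pointer_tip [336.  215.4] 0.72 [0.5145 0.2161 0.0205]
gauge_notch [319.8 193. ] 0.9 [0.5004 0.2354 0.018 ]
crop 272 152
```

View pics/s1.png

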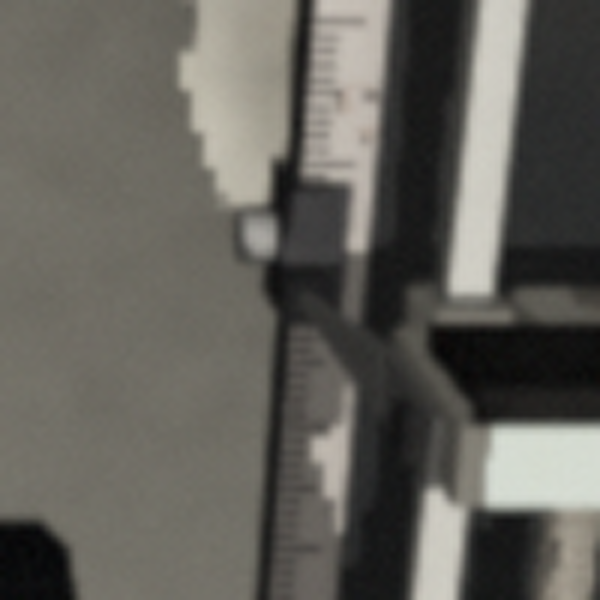

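```bash
cat > proj.py <<'E'
from h import *
import sys
c=np.load(sys.argv[1]+".npz"); x0,y0,sc=map(float,sys.argv[2:5])
iT=np.linalg.inv(c["T"])
def pr(P):
    q=iT@np.r_[P,1]; p=c["mtx"]@q[:3]/q[2]; return np.round((p[:2]-[x0,y0])*sc).astype(int)
yx=np.array([1,-.022]); 
for y in (.215,.22,.225,.23,.235):
    print(y,[(z,*pr([.537-.035+.022*(y-.2285),y,z])) for z in(.0205,.035,.05,.073)])
for a in sys.argv[5:]:
    u,v,z=map(float,a.split(",")); print(a,px2w(c,u/sc+x0,v/sc+y0,c["T"],z).round(4))
E
python3 proj.py s1 272 152 6 320,183,.018 320,265,.018 257,235,.01 300,295,.0205 485,425,.073 480,510,.073
```

```text
0.215 [(0.0205, np.int64(292), np.int64(389)), (0.035, np.int64(315), np.int64(434)), (0.05, np.int64(342), np.int64(485)), (0.073, np.int64(391), np.int64(579))]
0.22 [(0.0205, np.int64(295), np.int64(356)), (0.035, np.int64(318), np.int64(399)), (0.05, np.int64(346), np.int64(449)), (0.073, np.int64(395), np.int64(539))]
0.225 [(0.0205, np.int64(298), np.int64(323)), (0.035, np.int64(321), np.int64(364)), (0.05, np.int64(349), np.int64(412)), (0.073, np.int64(400), np.int64(499))]
0.23 [(0.0205, np.int64(300), np.int64(289)), (0.035, np.int64(324), np.int64(328)), (0.05, np.int64(353), np.int64(374)), (0.073, np.int64(404), np.int64(458))]
0.235 [(0.0205, np.int64(303), np.int64(255)), (0.035, np.int64(328), np.int64(292)), (0.05, np.int64(356), np.int64(336)), (0.073, np.int64(408), np.int64(416))]
320,183,.018 [0.5045 0.2445 0.018 ]
320,265,.018 [0.5052 0.2326 0.018 ]
257,235,.01 [0.4979 0.2344 0.01  ]
300,295,.0205 [0.502  0.2291 0.0205]
485,425,.073 [0.5106 0.2338 0.073 ]
480,510,.073 [0.5109 0.2235 0.073 ]
```

Emit:
apply_moves(moves=[-22,15,0,0,0,0,0,-22,15,0,0,0,0,0,-22,15,0,0,0,0,0,-22,15,0,0,0,0,0,-20,13,0,0,0,0,0])

```text
time: 8.42
tcp_pos: [0.5203, 0.1233, 0.1072]
eef_rot: [[0.02, 1.0, -0.0], [1.0, -0.02, -0.007], [-0.007, -0.0, -1.0]]
wrist_force: [0.8, -0.0, 0.2]
width: -0.003
gripper_force: 0.0
```

Emit:
apply_moves(moves=[0,0,20,0,0,0,0,0,0,15,0,0,0,0,0,0,5,0,0,0,0,0,0,0,0,0,0,0])

```text
time: 8.75
tcp_pos: [0.5185, 0.1246, 0.066]
eef_rot: [[0.02, 1.0, -0.003], [1.0, -0.02, -0.007], [-0.007, -0.002, -1.0]]
wrist_force: [-0.1, 0.2, 0.1]
width: 0.002
gripper_force: 0.0
```

Y is 4 mm off (0.1246 against 0.1286), so I correct that while going down, then stroke.

Emit:
apply_moves(moves=[4,0,0,0,0,0,0,0,0,5,0,0,0,0,0,0,3,0,0,0,0,0,0,0,0,0,0,0])

```text
time: 9.08
tcp_pos: [0.5186, 0.1299, 0.0591]
eef_rot: [[0.018, 1.0, -0.0], [1.0, -0.018, -0.007], [-0.007, -0.0, -1.0]]
wrist_force: [-0.9, 0.1, -0.4]
width: -0.001
gripper_force: 0.0
```

Emit:
apply_moves(moves=[0,5,0,0,0,0,0,0,5,0,0,0,0,0,0,5,0,0,0,0,0])

```text
time: 9.33
tcp_pos: [0.5345, 0.1294, 0.0596]
eef_rot: [[0.018, 1.0, 0.0], [1.0, -0.018, -0.007], [-0.007, 0.001, -1.0]]
wrist_force: [0.7, 0.1, -0.8]
width: -0.001
gripper_force: 0.0
```

Emit:
apply_moves(moves=[0,5,0,0,0,0,0,0,5,0,0,0,0,0,0,3,0,0,0,0,0])

```text
time: 9.58
tcp_pos: [0.5475, 0.1291, 0.0593]
eef_rot: [[0.019, 1.0, 0.0], [1.0, -0.019, -0.007], [-0.007, 0.0, -1.0]]
wrist_force: [0.2, 0.3, -0.4]
width: 0.001
gripper_force: 0.0
```

Emit:
apply_moves(moves=[0,0,-3,0,0,0,0,-1,-14,0,0,0,0,0,0,-14,0,0,0,0,0,0,0,3,0,0,0,0,0,0,2,0,0,0,0])

```text
time: 10.0
tcp_pos: [0.5186, 0.1287, 0.0575]
eef_rot: [[0.018, 1.0, 0.0], [1.0, -0.018, -0.007], [-0.007, 0.0, -1.0]]
wrist_force: [0.4, -0.9, 0.8]
width: -0.0
gripper_force: 0.0
```

Emit:
apply_moves(moves=[0,5,0,0,0,0,0,0,5,0,0,0,0,0,0,5,0,0,0,0,0])

```text
time: 10.25
tcp_pos: [0.5354, 0.1283, 0.0587]
eef_rot: [[0.019, 1.0, 0.002], [1.0, -0.019, -0.007], [-0.007, 0.002, -1.0]]
wrist_force: [-2.8, -1.6, 17.6]
width: -0.003
gripper_force: 8.4
```

Emit:
apply_moves(moves=[0,5,0,0,0,0,0,0,5,0,0,0,0,0,0,3,0,0,0,0,0])

```text
time: 10.5
tcp_pos: [0.5484, 0.1281, 0.0579]
eef_rot: [[0.019, 1.0, 0.001], [1.0, -0.019, -0.007], [-0.007, 0.001, -1.0]]
wrist_force: [-1.7, 0.8, 3.3]
width: 0.001
gripper_force: 1.4
```

Emit:
apply_moves(moves=[0,0,-25,0,0,0,0,0,0,-25,0,0,0,0,10,-34,0,0,0,0,0,10,-34,0,0,0,0,0,10,-33,0,0,0,0,0])

```text
time: 10.92
tcp_pos: [0.4459, 0.1605, 0.1071]
eef_rot: [[0.02, 1.0, -0.0], [1.0, -0.02, -0.007], [-0.007, 0.0, -1.0]]
wrist_force: [0.5, 0.9, 0.3]
width: 0.001
gripper_force: 0.0
```

Emit:
apply_moves(moves=[0,0,0,0,0,0,0,0,0,0,0,0,0,0])

```text
time: 11.08
tcp_pos: [0.4461, 0.1609, 0.1076]
eef_rot: [[0.017, 1.0, 0.001], [1.0, -0.017, -0.007], [-0.007, 0.001, -1.0]]
wrist_force: [0.5, -0.2, -0.4]
width: 0.005
gripper_force: 0.0
```

```bash
python3 look.py s2
```

```text
[0.4461 0.1609 0.1076] [ 0.4576 -0.2087 -0.4039] 11.0833
pointer_tip [346.9 103.7] 0.59 [0.5157 0.2299 0.0205]
gauge_notch [324.9  99.9] 0.87 [0.4997 0.2328 0.018 ]
crop 279 56
```

View pics/s2.png

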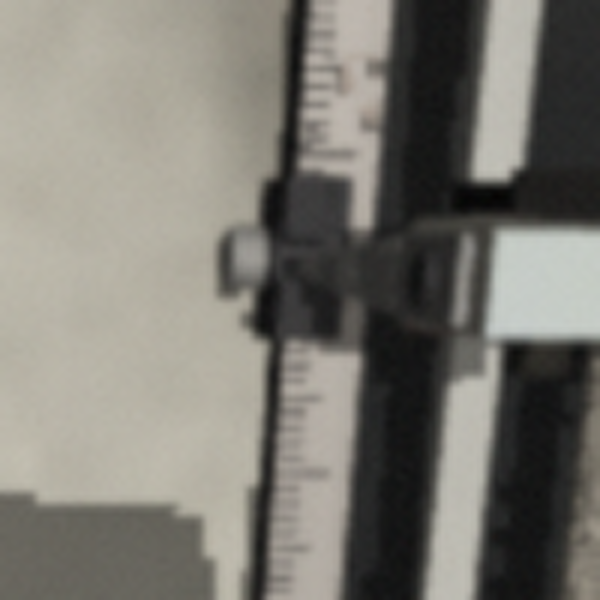

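```bash
python3 proj.py s2 279 56 6 310,177,.018 300,340,.018 245,258,.012 288,270,.0205 350,272,.04 490,227,.073 490,335,.073
python3 - <<'E'
from h import *
c=np.load("s2.npz"); f=c["frame"][80:120,315:345,::-1]
g=cv2.normalize(f,None,0,255,cv2.NORM_MINMAX); g=np.clip(f.astype(float)*2.2,0,255).astype(np.uint8)
cv2.imwrite("pics/s2b.png",cv2.resize(g,(450,600),interpolation=cv2.INTER_CUBIC))
E
```

```text
0.215 [(0.0205, np.int64(288), np.int64(410)), (0.035, np.int64(316), np.int64(423)), (0.05, np.int64(349), np.int64(438)), (0.073, np.int64(411), np.int64(466))]
0.22 [(0.0205, np.int64(291), np.int64(370)), (0.035, np.int64(320), np.int64(380)), (0.05, np.int64(354), np.int64(392)), (0.073, np.int64(416), np.int64(415))]
0.225 [(0.0205, np.int64(294), np.int64(329)), (0.035, np.int64(323), np.int64(336)), (0.05, np.int64(358), np.int64(346)), (0.073, np.int64(422), np.int64(363))]
0.23 [(0.0205, np.int64(298), np.int64(287)), (0.035, np.int64(327), np.int64(292)), (0.05, np.int64(362), np.int64(298)), (0.073, np.int64(427), np.int64(309))]
0.235 [(0.0205, np.int64(301), np.int64(245)), (0.035, np.int64(331), np.int64(248)), (0.05, np.int64(366), np.int64(250)), (0.073, np.int64(432), np.int64(255))]
310,177,.018 [0.5034 0.243  0.018 ]
300,340,.018 [0.5033 0.2234 0.018 ]
245,258,.012 [0.4971 0.2334 0.012 ]
288,270,.0205 [0.5007 0.2321 0.0205]
350,272,.04 [0.5032 0.2324 0.04  ]
490,227,.073 [0.5074 0.2375 0.073 ]
490,335,.073 [0.5083 0.2275 0.073 ]
```

View pics/s2b.png

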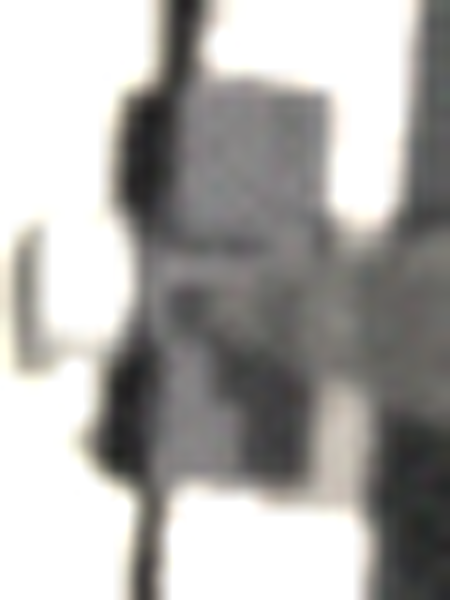

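Emit:
apply_moves(moves=[-10,30,0,0,0,0,0,-10,30,0,0,0,0,0,-10,25,0,0,0,0,0,0,0,20,0,0,0,0,0,0,20,0,0,0,0])

```text
time: 11.65
tcp_pos: [0.5333, 0.1273, 0.0668]
eef_rot: [[0.021, 1.0, 0.001], [1.0, -0.021, -0.007], [-0.007, 0.001, -1.0]]
wrist_force: [-0.1, 0.2, -0.9]
width: 0.001
gripper_force: 0.0
```

Emit:
apply_moves(moves=[0,0,0,0,0,0,0,0,0,0,0,0,0,0])

```text
time: 11.82
tcp_pos: [0.5308, 0.128, 0.0665]
eef_rot: [[0.019, 1.0, -0.003], [1.0, -0.019, -0.007], [-0.007, -0.002, -1.0]]
wrist_force: [-0.0, 0.9, 0.2]
width: 0.006
gripper_force: 0.0
```

Down 9 mm to press lightly (commanded 0.0575), check, then roll.

Emit:
apply_moves(moves=[0,0,6,0,0,0,0,0,0,3,0,0,0,0,0,0,0,0,0,0,0])

```text
time: 12.07
tcp_pos: [0.5313, 0.1285, 0.0591]
eef_rot: [[0.018, 1.0, 0.001], [1.0, -0.018, -0.007], [-0.007, 0.002, -1.0]]
wrist_force: [-0.6, -0.2, -0.4]
width: 0.004
gripper_force: 0.2
```

Emit:
apply_moves(moves=[0,2,0,0,0,0,0,0,2,0,0,0,0,0,0,2,0,0,0,0,0,0,0,0,0,0,0,0])

```text
time: 12.4
tcp_pos: [0.5374, 0.1284, 0.0589]
eef_rot: [[0.019, 1.0, 0.001], [1.0, -0.019, -0.007], [-0.007, 0.001, -1.0]]
wrist_force: [0.6, 0.3, 5.4]
width: -0.002
gripper_force: 3.1
```

Emit:
apply_moves(moves=[0,0,-25,0,0,0,0,0,0,-25,0,0,0,0,10,-31,0,0,0,0,0,10,-31,0,0,0,0,0,10,-31,0,0,0,0,0])

```text
time: 12.82
tcp_pos: [0.4435, 0.1605, 0.1082]
eef_rot: [[0.019, 1.0, 0.0], [1.0, -0.019, -0.007], [-0.007, 0.0, -1.0]]
wrist_force: [-0.3, 0.4, -0.1]
width: 0.001
gripper_force: 0.0
```

Emit:
apply_moves(moves=[2,0,0,0,0,0,0,0,0,0,0,0,0,0,0,0,0,0,0,0,0])

```text
time: 13.07
tcp_pos: [0.445, 0.1625, 0.1085]
eef_rot: [[0.018, 1.0, 0.001], [1.0, -0.018, -0.007], [-0.007, 0.001, -1.0]]
wrist_force: [0.0, -0.5, -0.3]
width: -0.001
gripper_force: 0.0
```

```bash
cat > jaw.py <<'E'
from h import *
import sys
def jaw(n):
    c=dict(np.load(n+".npz")); out=[]
    iT=np.linalg.inv(c["T"])
    def samp(x,ys,z):   # brightness along world y at fixed x,z (vice-aligned)
        P=np.stack([x+0*ys,ys,z+0*ys,1+0*ys]); q=iT@P; p=c["mtx"]@q[:3]; p=p[:2]/p[2]
        return cv2.remap(c["frame"].mean(2).astype(np.float32),p[0][None].astype(np.float32),p[1][None].astype(np.float32),cv2.INTER_LINEAR)[0]
    ys=np.arange(.20,.26,.0001)
    for x in np.arange(.515,.545,.003):
        g=samp(x,ys,.073); b=g>140; i=np.flatnonzero(b)
        if len(i): out.append((ys[i[0]]+ys[i[-1]])/2+.02*(x-.502))
    ks=[]
    for x in np.arange(.502,.506,.001):
        g=samp(x,ys,.018); i=np.flatnonzero(g<95); ks.append((ys[i[0]]+ys[i[-1]])/2)
    print(n,"jaw y at x=.502:",np.median(out).round(4),np.ptp(out).round(4),"clip",np.round(ks,4))
for n in sys.argv[1:]: jaw(n)
E
python3 look.py s3; python3 jaw.py s2 s3
```

```text
[0.445  0.1625 0.1085] [ 0.0168 -0.4767 -0.3243] 13.0667
pointer_tip [347.9 102.7] 0.59 [0.5156 0.2321 0.0205]
gauge_notch [326.8 100.1] 0.79 [0.5002 0.2342 0.018 ]
crop 280 58
s2 jaw y at x=.502: 0.2326 0.003 clip [0.2339 0.2338 0.2336 0.2334 0.2331]
s3 jaw y at x=.502: 0.2331 0.0134 clip [0.234  0.2339 0.2339 0.2336 0.2334]
```

```bash
python3 - <<'E'
from h import *
o=[]
for n in("s2","s3"):
    f=np.load(n+".npz")["frame"][80:120,312:352,::-1]
    g=(255*np.clip((f.astype(float)-20)/110,0,1)**.8).astype(np.uint8)
    o.append(cv2.resize(g,(400,400),interpolation=cv2.INTER_CUBIC))
cv2.imwrite("pics/fin.png",np.hstack(o))
E
```

```text
(no output)
```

View pics/fin.png

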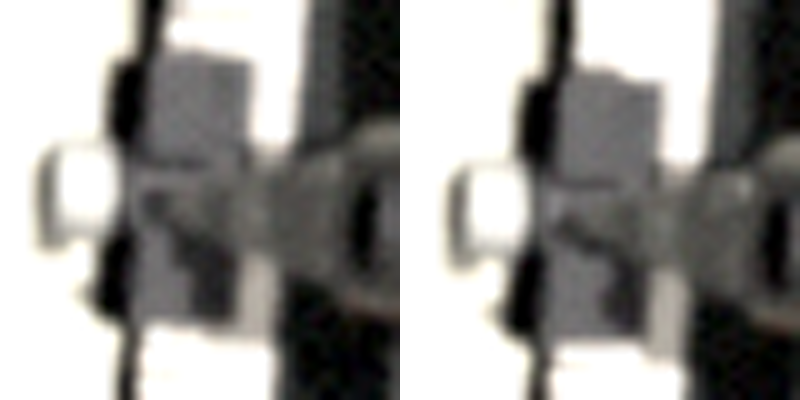

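Emit:
apply_moves(moves=[-11,30,0,0,0,0,0,-11,30,0,0,0,0,0,-10,26,0,0,0,0,0,0,0,20,0,0,0,0,0,0,20,0,0,0,0])

```text
time: 13.63
tcp_pos: [0.5319, 0.1274, 0.0678]
eef_rot: [[0.021, 1.0, 0.001], [1.0, -0.021, -0.007], [-0.007, 0.001, -1.0]]
wrist_force: [0.7, 0.5, -0.8]
width: -0.0
gripper_force: 0.0
```

Emit:
apply_moves(moves=[0,0,1,0,0,0,0,0,0,0,0,0,0,0])

```text
time: 13.8
tcp_pos: [0.5294, 0.1281, 0.0664]
eef_rot: [[0.019, 1.0, -0.003], [1.0, -0.019, -0.007], [-0.007, -0.003, -1.0]]
wrist_force: [0.5, 0.6, 0.2]
width: 0.002
gripper_force: 0.0
```

Emit:
apply_moves(moves=[0,0,6,0,0,0,0,0,0,3,0,0,0,0,0,0,0,0,0,0,0])

```text
time: 14.05
tcp_pos: [0.5302, 0.1285, 0.0591]
eef_rot: [[0.018, 1.0, 0.001], [1.0, -0.018, -0.007], [-0.007, 0.002, -1.0]]
wrist_force: [0.1, -0.4, 0.4]
width: 0.001
gripper_force: 0.3
```

Emit:
apply_moves(moves=[0,2,0,0,0,0,0,0,2,0,0,0,0,0,0,1,0,0,0,0,0,0,0,0,0,0,0,0])

```text
time: 14.38
tcp_pos: [0.5353, 0.1285, 0.0589]
eef_rot: [[0.019, 1.0, 0.001], [1.0, -0.019, -0.007], [-0.007, 0.001, -1.0]]
wrist_force: [-0.8, -0.1, 6.3]
width: -0.003
gripper_force: 3.2
```

Emit:
apply_moves(moves=[0,0,-25,0,0,0,0,0,0,-25,0,0,0,0,10,-31,0,0,0,0,0,10,-31,0,0,0,0,0,10,-30,0,0,0,0,0])

```text
time: 14.8
tcp_pos: [0.4423, 0.1606, 0.1082]
eef_rot: [[0.019, 1.0, 0.0], [1.0, -0.019, -0.007], [-0.007, 0.0, -1.0]]
wrist_force: [-0.6, 0.5, -0.7]
width: -0.002
gripper_force: 0.0
```

Emit:
apply_moves(moves=[2,0,0,0,0,0,0,0,0,0,0,0,0,0,0,0,0,0,0,0,0])

```text
time: 15.05
tcp_pos: [0.4439, 0.1625, 0.1085]
eef_rot: [[0.018, 1.0, 0.001], [1.0, -0.018, -0.007], [-0.007, 0.001, -1.0]]
wrist_force: [1.2, -1.1, -0.2]
width: 0.002
gripper_force: 0.0
```

```bash
python3 look.py s4; python3 jaw.py s2 s3 s4; python3 - <<'E'
from h import *
A,B,C=[np.load(n+".npz") for n in("s2","s3","s4")]
# bench-level/pointer registration: clip knob+scale vs jaw displacement between pictures
def sub(a,b,w):
    t=a["frame"][w[1]:w[3],w[0]:w[2]]; s=b["frame"][w[1]-8:w[3]+8,w[0]-8:w[2]+8]
    r=cv2.matchTemplate(cv2.resize(s,None,fx=8,fy=8,interpolation=cv2.INTER_CUBIC),cv2.resize(t,None,fx=8,fy=8,interpolation=cv2.INTER_CUBIC),cv2.TM_CCOEFF_NORMED)
    _,m,_,l=cv2.minMaxLoc(r); return round(m,3),np.array(l)/8-8
for n,x in(("s3",B),("s4",C)): print(n,"clip",sub(A,x,(312,60,335,85)),"jaw",sub(A,x,(345,88,375,118)))
E
```

```text
[0.4439 0.1625 0.1085] [ 1.1637 -1.117  -0.1697] 15.05
pointer_tip [349.  103.3] 0.62 [0.5154 0.2316 0.0205]
gauge_notch [330.3 100.8] 0.93 [0.5018 0.2336 0.018 ]
crop 282 58
s2 jaw y at x=.502: 0.2326 0.003 clip [0.2339 0.2338 0.2336 0.2334 0.2331]
s3 jaw y at x=.502: 0.2331 0.0134 clip [0.234  0.2339 0.2339 0.2336 0.2334]
s4 jaw y at x=.502: 0.2334 0.0135 clip [0.2339 0.2338 0.2339 0.2335 0.2334]
s3 clip (0.987, array([1.   , 2.125])) jaw (0.997, array([1.125, 1.75 ]))
s4 clip (0.977, array([2.375, 2.125])) jaw (0.996, array([3., 1.]))
```

Emit:
apply_moves(moves=[0,-10,-30,0,0,0,0,0,-10,-30,0,0,0,0,0,-10,-30,0,0,0,0,0,0,0,0,0,0,0,0,0,0,0,0,0,0])

```text
time: 15.62
tcp_pos: [0.4143, 0.1635, 0.1994]
eef_rot: [[0.019, 1.0, 0.003], [1.0, -0.019, -0.007], [-0.006, 0.003, -1.0]]
wrist_force: [-0.4, 1.1, -0.6]
width: 0.001
gripper_force: 0.0
```

```bash
python3 -c "
from cell import env
print(env.job_done())"
```

```text
the job is handed in; nothing more can be done
None
```

I rolled the wheel closed by fingertip until the pointer measured about 0.1–0.5 mm short of the centre of the 5 mm notch, took the hand away and handed the job in at about 15.6 s; the interface gave no verdict.

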